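# Gauge a printing block in the bench caliper

## Task

Check the width of the rectangular wooden printing block in the bench caliper: open the sliding jaw, lay the block flat on the bed between the jaws, centred, with its grip rib parallel to the jaw faces, then slide the jaw gently shut on it until the dial's needle stands in the dark band, and leave it clamped there, hands off. Do not let the needle run past the first mark beyond the band, and do not disturb the other things on the table.

Things in the scene. Friction and masses are not known exactly. Their poses are not given: they have to be found in the camera images.
- gauge: Bench caliper fixed to the table: grey bed 90 x 325 x 18 mm, flat, top at z = +18 mm. Origin on the table, 40 mm from the anvil face; +y is the way the jaw opens, x across the jaws (centred at x = 0). The steel anvil's face is at y = -40 mm at rest; anvil 40 mm wide, top 22 mm above the bed. Behind it (y -90 to -162) a dark housing, topped by a flat round dial (y -81 to -171, 35 mm above the bed).
- jaw (a joint): Sliding steel jaw, m: distance of its face from the anvil's rest face, 0 to 0.090, grows as it opens (gauge +y). Starts open less than the block's width. Drags with about 8 N and stays where left. 40 mm wide, 80 mm long behind its face, top 22 mm above the bed.
- lug (a point): Upright steel lug on the jaw, to hold or push it by: 24 mm (gauge x) x 12 mm (gauge y), from the jaw's top (22 mm above the bed) up to 57 mm above the bed. This point is inside it, 39 mm above the bed, 60 mm behind the jaw's face (gauge +y).
- needle (a joint): Needle on the white dial (90 mm), rad, clockwise from above: 0 at rest, 1.5 at its stop. Turns 0.125 rad per mm that the anvil is pushed back (gauge -y) by the part; the anvil's spring takes 0.6 N, plus 0.6 N per mm. The dark band runs from 0.5 to 1.125 rad (anvil back 4 to 9 mm); the first mark beyond it is at 1.31 rad (10.5 mm): too hard.
- block_center (a point): Loose wooden printing block, about 75 g, the only rectangular one; point at its centre, 27 mm above its underside. Base 64 mm (x) x 46 mm (y, the width to gauge) x 24 mm high; on top a grip rib along x, 48 mm long, 16 mm wide (y), 30 mm high (54 mm in all). z up. Stands on the table; changes places with dabber and bowl.
- dabber_center (a point): Bystander: turned wooden dabber, round base 58 mm across with a knob, 58 mm high; this point is half-way up.
- bowl: Bystander: small grey paint bowl, 76 mm across, 34 mm high; origin at the centre of its underside.
- cup: Bystander: pale wooden cup, 64 mm across, 90 mm high; origin at the centre of its underside.
- brush: Bystander: brush about 190 mm long lying on the table, at the far right; origin at about its middle, long axis x.
Mind the look-alikes: they are no part of the job. What is shaped like the part that bears block_center but red is not meant.

How it is judged (in metres and radians):
On the way, in this order (a step that is already met when the one before it is completed fails the run):
1. the block lies flat on the gauge's bed between the jaws, the needle not yet in the band (x of block_center in the frame of gauge between -0.015 and 0.015 m and y of block_center in the frame of gauge between -0.035 and 0.03 m and z of block_center in the frame of gauge between 0.041 and 0.05 m and angle between block_center's own z axis and vertical below 0.08 rad and value of joint needle below 0.4 rad), for 0.2 s.
2. the jaw is shut on the block until the needle stands in the dark band (x of block_center in the frame of gauge between -0.015 and 0.015 m and y of block_center in the frame of gauge between -0.035 and 0.03 m and z of block_center in the frame of gauge between 0.041 and 0.05 m and angle between block_center's own z axis and vertical below 0.08 rad and angle between the y axis of block_center and the y axis of gauge, either way round below 0.08 rad and value of joint needle between 0.5 and 1.125 rad), for 0.2 s.
At the end, for the whole second after the job is handed in: The block lies flat on the bed between anvil and jaw, within 15 mm of centred across the jaws, its width squarely along the gauge (within 0.08 rad), clamped so that the needle stands in the dark band (0.5 to 1.125 rad), and the jaw stays at rest by itself (all of step 2 and velocity of joint jaw between -0.003 and 0.003 m/s); the robot touches nothing.
It fails at once if the needle is driven to or past the mark beyond the dark band (1.31 rad) (value of joint needle above 1.31 rad).
It fails at once if the dabber is disturbed (moved more than 30 mm) (distance of dabber_center from where it was at the start of the episode above 0.03 m).
It fails at once if the bowl is disturbed (moved more than 30 mm) (distance of bowl from where it was at the start of the episode above 0.03 m).
It fails at once if the cup is disturbed (moved more than 30 mm) (distance of cup from where it was at the start of the episode above 0.03 m).
It fails at once if the brush is disturbed (moved more than 30 mm) (distance of brush from where it was at the start of the episode above 0.03 m).
It also fails if it takes over 72 s, if anything falls off the work surface, if the arm or the gripper's body presses on something with over 40 N, if the wrist force passes 120 N, or if a joint passes its speed limit or range.

## Robot

A 6-joint arm with a two-finger parallel gripper is mounted at the origin on the work surface. World frame = base frame: x ahead of the robot, y to its left, z up, the work surface at z = 0. Lengths are in mm, angles in degrees, forces in N, time in s.
With the tool pointing down it reaches from about 350 to 850 mm from the base axis. Payload 8.1 kg.
Tool frame: the origin (TCP) lies at the very end of the fingers, on their centre line; the grasp point (between the pads) lies 19 mm behind it (r.grip_depth is the distance from the TCP to the grasp point, in mm); z points along the fingers, y is the direction in which the jaws open and shut (so a half turn about z gives the same grasp; the last joint's range is limited). The gripper opens to 85 mm and grips with 20 to 120 N. Pads are 22 mm wide; open, the fingers measure 114 mm over their backs; the gripper's body (76 mm by 85 mm) begins 54 mm behind the grasp point. The pads swing forward as they close: fully open they stand 13 mm farther back than shut.
Start: joints at [61.226, 7.471, 85.268, -0, 87.261, -4.893], TCP at [242.882, 548.647, 231.292] pointing down, gripper open.
Joint ranges: [-169.43, 169.43], [-51.17, 129.36], [1.28, 143.12], [-76.62, 256.62], [0, 156.53], [-152.29, 152.29]. Speed limits (degrees/s): [136.94, 136.94, 159.86, 180, 180, 180].

## Interface

Orientations are given as [roll, pitch, yaw] about the fixed x, y, z axes, in that order (R = Rz(yaw) Ry(pitch) Rx(roll)).
In Python, from bench import status, viewer, hand_in, r gives the robot as it stands.
- The arm moves only by the shell command python3 -m crank 'ROWS' [OPENING] [FORCE]. ROWS is a JSON object of lists of equal length, an entry for each row: "slide": the shift along the tool's x, y, z in m, a list of three; "twist": the turn about the tool's z in rad. A call has 1 to 8 rows; each row shifts and turns the commanded pose from where the row before left it, along the tool's axes as they then stand; what a row does not reach is not made up. A row lasts 1/10 s, in which the tool goes at most 50 mm and 8.59 degrees, less where a joint would pass 70% of its speed; a pose out of reach is approached as far as the arm can. A call with a gripper value outside its range is refused whole. OPENING is the closure, from 0 (fully open) to 1 (shut), set as the call begins (- or left out, the last holds). The fingers move at their own pace and stop on an object; FORCE is the grip in N (left out, the last holds). Time passes only in rows, so rows that do not move let the fingers close. It gives the time, the measured TCP pose, the force and the opening at its end, in the units of the state.
- status.sense(): the state, without advancing time (a new reading comes with each control period).
- viewer.snapshot(name): name is "scene" or "top" or "wrist"; returns a dict with "img" (420x560x3 uint8, red, green, blue), "fx", "fy", "cx", "cy" (pixels), "R" (3x3) and "t" (3): a world point X has camera coordinates R X + t; the wrist camera has in their place "hand_eye" (4x4, takes a point from camera to tool coordinates, whose origin is the TCP and whose axes are the flange's). Camera axes: x right, y down, z forward; pixel columns grow to the right and rows downward; lengths in mm; the calibration is good to about 2 mm. A picture is of the moment at which its call begins: read the wrist's pose just before it. There is no depth.
- hand_in(): hands the job in, once; it reports no verdict.
The state is a dict: "time": time; "joint_pos": joint angles; "qd": joint speeds; "joint_efforts": joint torques, N m; "tool_pos": TCP position; "tcp_rot": TCP orientation; "ft_force": force on the tool from outside, world axes, zero at the start; "wrist_torque": the same for the moment, N m; "finger_gap": finger opening in mm.
Only numpy, scipy, OpenCV 4.12 (cv2) and the standard library are available. Lean on these libraries where they do the work, as an engineer would, in place of code of your own. Each camera call takes 0.05 s, during which the arm holds its last target.

## Working session

There is one attempt and no reset: what is moved stays moved. The work goes in short steps, Python scripts to look and compute and a shell command to move; the robot and the scene stay as the last step left them, time stands still between calls to the robot, and variables do not carry over. Pictures are saved under pics/ and viewed, and the job is handed in when it is done.

```bash
ls; mkdir -p pics; python3 - <<'E'
from bench import status, viewer, r
import cv2
print(status.sense(), r.grip_depth)
for n in ("scene","top","wrist"):
    s=viewer.snapshot(n); cv2.imwrite(f"pics/{n}0.png",s["img"][:,:,::-1])
    print(n,{k:v for k,v in s.items() if k!="img"})
E
```

```text
pics
{'time': 0.0, 'joint_pos': array([ 6.12262626e+01,  7.51472947e+00,  8.53313520e+01, -1.07332319e-03,
        8.72626742e+01, -4.89346210e+00]), 'qd': array([-0.02302535, -0.06286386,  0.01091184,  0.00709793,  0.03061984,
        0.08289496]), 'joint_efforts': array([-2.53896142e-03, -5.69380689e+01, -5.00563037e+01, -2.87316252e-04,
        1.45427583e-02, -2.48115623e-05]), 'tool_pos': array([242.60927136, 548.13707409, 230.22853327]), 'tcp_rot': array([-1.79891549e+02, -8.20910993e-03,  1.56119769e+02]), 'ft_force': array([-0.05905603,  0.58117744,  0.73699272]), 'wrist_torque': array([-0.01435568,  0.0060003 , -0.01829964]), 'finger_gap': 85.138131206831} 18.700000000000003
scene {'fx': 510.46683132945293, 'fy': 510.46683132945293, 'cx': 276.9589972208121, 'cy': 214.3633476326304, 'R': array([[-0.80169914,  0.59747309, -0.01744674],
       [ 0.48583499,  0.63434253, -0.60131016],
       [-0.34819943, -0.49054608, -0.7988252 ]]), 't': array([ 496.98653151, -165.90758998, 1352.9866356 ])}
top {'fx': 513.2548503030296, 'fy': 513.2548503030296, 'cx': 276.0496728079722, 'cy': 206.9463422522801, 'R': array([[ 0.02515898, -0.9995985 , -0.0130332 ],
       [-0.98361393, -0.02242425, -0.17888764],
       [ 0.17852356,  0.01732027, -0.98378318]]), 't': array([ -79.90229673,  524.62777152, 1185.5126353 ])}
wrist {'fx': 305.00645264630083, 'fy': 305.00645264630083, 'cx': 276.8328043385501, 'cy': 213.55470631461205, 'hand_eye': array([[-1.76445748e-03, -9.54618245e-01, -2.97826953e-01,
         7.65004904e+01],
       [ 9.99998439e-01, -1.65542080e-03, -6.18345058e-04,
        -3.75595240e-01],
       [ 9.72545419e-05, -2.97827579e-01,  9.54619675e-01,
        -1.43719160e+02],
       [ 0.00000000e+00,  0.00000000e+00,  0.00000000e+00,
         1.00000000e+00]])}
```

View pics/scene0.png

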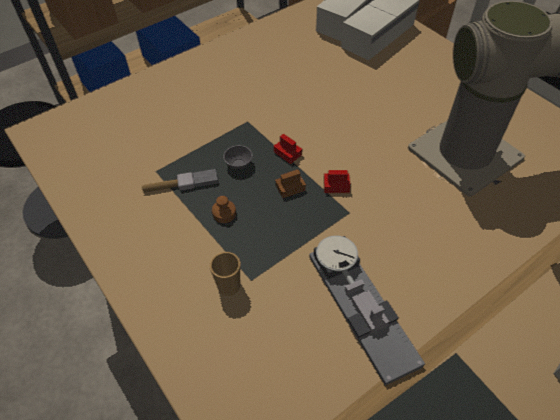

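View pics/top0.png

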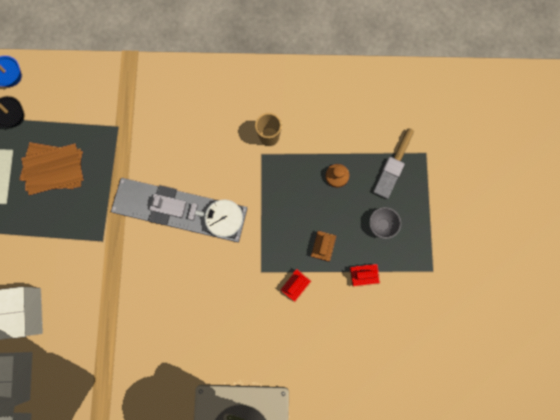

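View pics/wrist0.png

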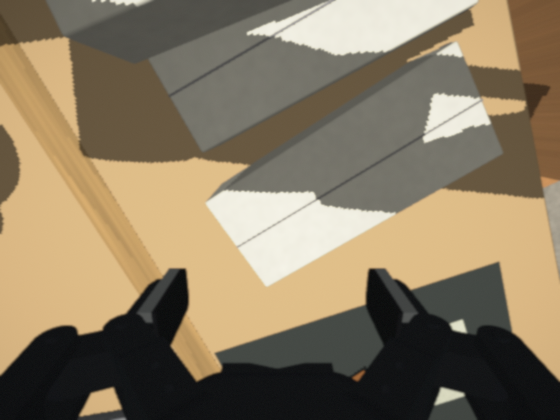

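The scene view shows the wooden block at (290,185), and the gauge runs from the dial at (337,253) to (400,370). In the top view the block is at (323,246) and the gauge spans (115..245, 180..240), with the dial at its right end and the jaw opening to the left. The red look-alikes are at (296,285) and (364,274). I'll measure next.

```bash
cat > h.py <<'E'
import numpy as np, cv2
from scipy.spatial.transform import Rotation as Ro
from bench import status, viewer, r
def snap(n,save=None):
    st=status.sense(); s=viewer.snapshot(n)
    if n=="wrist":
        Rt=Ro.from_euler('xyz',st['tcp_rot'],degrees=True).as_matrix(); he=s['hand_eye']
        Rwc=Rt@he[:3,:3]; s['o']=Rt@he[:3,3]+st['tool_pos']
    else:
        Rwc=s['R'].T; s['o']=-Rwc@s['t']
    s['Rwc']=Rwc
    if save: cv2.imwrite('pics/'+save,s['img'][:,:,::-1])
    return s
def plane(s,uv,z):
    uv=np.atleast_2d(uv).astype(float)
    d=np.c_[(uv[:,0]-s['cx'])/s['fx'],(uv[:,1]-s['cy'])/s['fy'],np.ones(len(uv))]@s['Rwc'].T
    return s['o']+d*((z-s['o'][2])/d[:,2])[:,None]
def proj(s,X):
    c=(np.atleast_2d(X)-s['o'])@s['Rwc']
    return np.c_[c[:,0]/c[:,2]*s['fx']+s['cx'],c[:,1]/c[:,2]*s['fy']+s['cy']]
E
python3 - <<'E'
from h import *
a=snap('top'); b=snap('scene')
def crop(s,x,y,w,h,k): return cv2.resize(s['img'][y:y+h,x:x+w,::-1],None,fx=k,fy=k,interpolation=cv2.INTER_CUBIC)
cv2.imwrite('pics/c1.png',crop(a,105,170,150,80,5)); 
cv2.imwrite('pics/c2.png',np.hstack([crop(a,290,220,60,60,6),crop(b,255,155,60,60,6)]))
for n,s,p in (('top',a,(323,246)),('scene',b,(290,185))): print(n,plane(s,p,27))
print(plane(a,[(120,180),(113,212),(242,240),(246,210),(224,218)],18))
for s in (a,b):
    h=cv2.cvtColor(s['img'],cv2.COLOR_RGB2HSV)
E
```

```text
top [[ 437.1637564 -182.1949766   27.       ]]
scene [[ 450.80656101 -172.29423239   27.        ]]
[[590.97697682 323.70177265  18.        ]
 [509.80747633 334.5627975   18.        ]
 [448.06364879  13.93706499  18.        ]
 [522.30947451   6.844555    18.        ]
 [501.17267054  60.10334567  18.        ]]
```

View pics/c1.png

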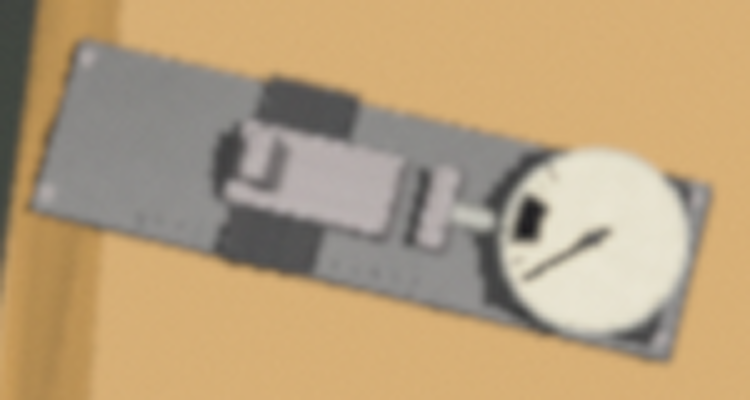

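View pics/c2.png

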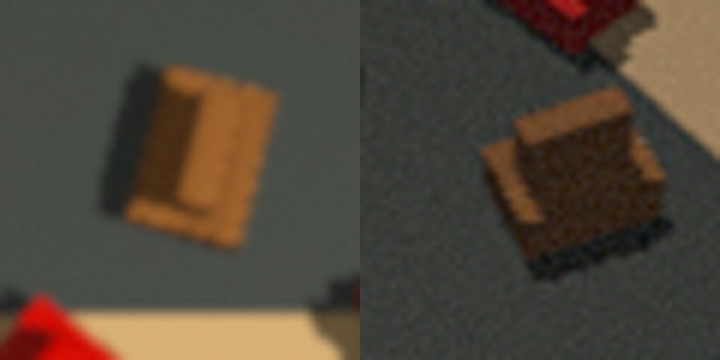

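```bash
python3 - <<'E'
from h import *
a=snap('top')
off=np.array([105,170])
c=np.array([(80,42),(32,210),(668,360),(712,185)])/5+off
P=plane(a,c,18)[:,:2]; print(P.round(1)); 
v=(P[0]+P[1]-P[2]-P[3])/2; print('len',np.linalg.norm(v),'dir',np.degrees(np.arctan2(v[1],v[0])), 'w',np.linalg.norm(P[0]-P[1]))
u=v/np.linalg.norm(v); cen=P.mean(0); xg=np.array([u[1],-u[0]])
def g(px,z): 
    q=plane(a,np.array(px)/5+off,z)[:,:2]-cen; return np.c_[q@xg,q@u].round(1)
print('dial c',g([(594,240)],53),'anvil face',g([(427,165),(414,247)],40),'anvil back',g([(462,170),(447,250)],40))
print('jaw face',g([(405,158),(388,236)],40),'jaw back',g([(240,120),(226,198)],40),'lug top',g([(240,125),(278,133),(275,185),(245,180)],75))
print(cen,'u',u,'xg',xg)
off2=np.array([290,220])
b=np.array([(165,66),(280,94),(240,248),(125,217)])/6+off2
B=plane(a,b,24)[:,:2]; print('block',B.round(1),B.mean(0)); 
t=np.array([(195,92),(250,100),(215,212),(178,205)])/6+off2
T=plane(a,t,54)[:,:2]; print(T.round(1),T.mean(0))
for Q in (B,T):
  w=(Q[0]+Q[1]-Q[2]-Q[3])/2; print(np.linalg.norm(w),np.degrees(np.arctan2(w[1],w[0])))
E
```

```text
[[595.1 321.5]
 [509.7 338.5]
 [443.   22. ]
 [529.9   3.7]]
len 323.9693723988353 dir 78.24779262095709 w 87.07754367215122
dial c [[   0.2 -117.5]] anvil face [[ 19.2 -27.5]
 [-21.1 -31.8]] anvil back [[ 20.6 -44.7]
 [-18.9 -47.7]]
jaw face [[ 20.1 -16.2]
 [-18.8 -18.1]] jaw back [[ 20.1  67.1]
 [-18.5  63.3]] lug top [[ 12.8  55.9]
 [ 13.1  37.4]
 [-11.3  32.1]
 [-12.2  46.5]]
[519.42516684 171.43415706] u [0.20367947 0.97903763] xg [ 0.97903763 -0.20367947]
block [[ 473.6 -168.8]
 [ 463.3 -215.2]
 [ 401.  -199.5]
 [ 412.3 -153.5]] [ 437.56481067 -184.23673789]
[[ 459.5 -178.7]
 [ 456.9 -200.4]
 [ 412.5 -187. ]
 [ 414.9 -172.5]] [ 435.95091256 -184.64578699]
63.70699444239921 -14.09870954136711
45.53165189858916 -12.447071684309394
```

The jaw is open about 13 mm. The gauge yaw is about -11.75°, with its origin at about (521.5, 181). The block sits at about (437, -184) with its x axis near -13°. I'll move over the gauge and look closer.

```bash
python3 -m crank '{"slide":[[-0.04,-0.021,0],[-0.04,-0.021,0],[-0.04,-0.021,0],[-0.04,-0.021,0],[-0.04,-0.021,0],[-0.04,-0.021,0],[-0.04,-0.021,0],[-0.04,-0.021,0]],"twist":[0,0,0,0,0,0,0,0]}' && python3 -m crank '{"slide":[[-0.04,-0.021,0],[-0.04,-0.021,0],[0,0,0],[0,0,0],[0,0,0]],"twist":[0,0,-0.106,-0.106,0]}' && python3 - <<'E'
from h import *
s=snap('wrist','w1.png'); print(status.sense()['tool_pos'],status.sense()['tcp_rot'])
E
```

```text
time: 1.1
tool_pos: [468.3, 263.9, 231.5]
tcp_rot: [180.0, 0.0, 156.1]
ft_force: [0.7, 1.1, 0.4]
finger_gap: 85.5
time: 1.6
tool_pos: [523.8, 194.2, 231.1]
tcp_rot: [-180.0, -0.0, 168.3]
ft_force: [-1.1, -0.2, -0.8]
finger_gap: 85.3
[523.62146782 194.50820576 231.1463399 ] [-1.79994565e+02 -1.47432018e-02  1.68121099e+02]
```

View pics/w1.png

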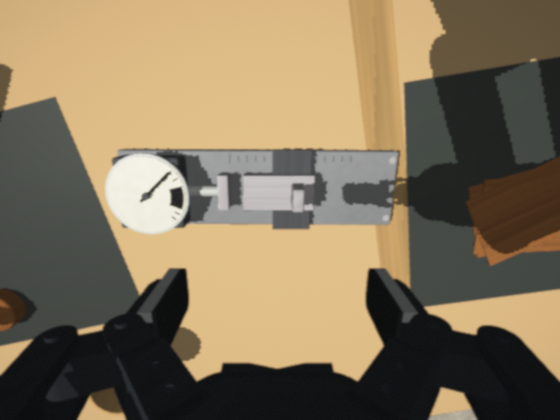

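```bash
python3 - <<'E'
from h import *
s=snap('wrist')
cv2.imwrite('pics/w1c.png',cv2.resize(s['img'][135:245,100:410,::-1],None,fx=2.5,fy=2.5,interpolation=cv2.INTER_CUBIC))
# bed outline by saturation
hsv=cv2.cvtColor(s['img'],cv2.COLOR_RGB2HSV)
m=(hsv[...,1]<60).astype(np.uint8); m[:140]=0;m[240:]=0;m[:,:100]=0;m[:,402:]=0
m=cv2.morphologyEx(m,cv2.MORPH_OPEN,np.ones((3,3)))
n,l,st,c=cv2.connectedComponentsWithStats(m); k=1+st[1:,4].argmax(); print(st[k])
cn=max(cv2.findContours((l==k).astype(np.uint8),0,2)[0],key=cv2.contourArea)
rc=cv2.minAreaRect(cn); print(rc)
E
```

```text
[  105   150   293    85 21656]
((251.0, 192.0), (84.0, 292.0), 90.0)
```

View pics/w1c.png

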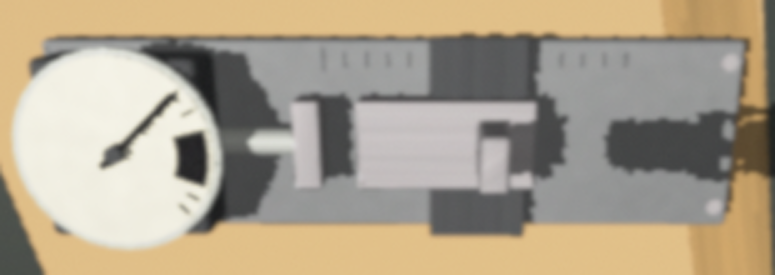

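```bash
python3 - <<'E'
from h import *
s=snap('wrist'); off=np.array([100,135])
def w(p,z): return plane(s,np.array(p)/2.5+off,z)[:,:2]
A=w([(260,42),(745,42),(240,222),(725,220)],18); print(A.round(1))
for i in (0,2):
  d=A[i+1]-A[i]; print(np.degrees(np.arctan2(d[1],d[0])))
print('anvil top face edge',w([(321,101),(321,187)],40).round(1))
print('jaw face',w([(358,101),(358,187)],40).round(1), 'jaw sides',w([(470,101),(470,187)],40).round(1))
print('lug top',w([(482,139),(508,139),(507,192),(480,192)],75).round(1))
print('dial',w([(117,147)],53))
E
```

```text
[[467.  120.4]
 [513.6 339.2]
 [549.7  86.3]
 [598.6 321.5]]
77.99598545188212
78.24992106718365
anvil top face edge [[496.3 145.2]
 [534.8 135.1]]
jaw face [[499.7 161.3]
 [538.3 151.7]] jaw sides [[510.  209.8]
 [549.  202. ]]
lug top [[519.8 211.5]
 [521.9 221.8]
 [543.8 217.3]
 [541.5 206.4]]
dial [[495.546451    56.13521398]]
```

```bash
python3 -m crank '{"slide":[[-0.004,0.021,0.03],[0,0,0.04],[0,0,0.04],[0,0,0.035],[0,0,0.02],[0,0,0.018],[0,0,0],[0,0,0]],"twist":[0,0,0,0,0,0,0,0]}' 0.4 20 && python3 - <<'E'
from h import *
s=snap('wrist','w2.png'); print(status.sense()['tool_pos'],status.sense()['tcp_rot'],status.sense()['ft_force'])
E
```

```text
time: 2.55
tool_pos: [531.6, 214.8, 48.5]
tcp_rot: [-180.0, -0.0, 168.2]
ft_force: [0.9, 0.5, 0.6]
finger_gap: 51.1
[532.42478211 214.90192196  49.48855655] [1.79962445e+02 7.21360666e-02 1.68240544e+02] [ 0.07598748 -0.26891813  0.22327865]
```

View pics/w2.png

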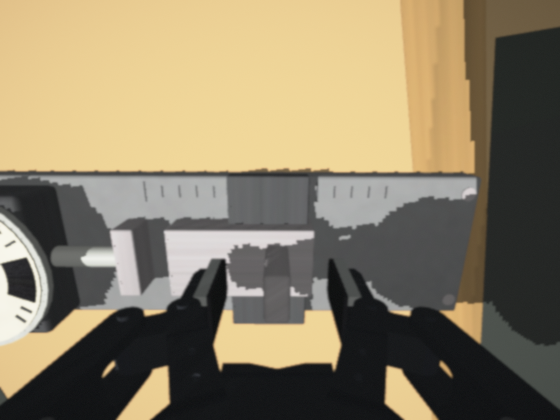

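The lug at (277,280) sits centred between the fingers. I'll close on it and open the jaw by 58 mm.

```bash
python3 -m crank '{"slide":[[0,0,0],[0,0,0],[0,0,0],[0,0,0],[0,0,0]],"twist":[0,0,0,0,0]}' 1 30 && python3 -m crank '{"slide":[[0,0.008,0],[0,0.01,0],[0,0.01,0],[0,0.01,0],[0,0.01,0],[0,0.01,0],[0,0,0],[0,0,0]],"twist":[0,0,0,0,0,0,0,0]}' && python3 - <<'E'
from h import *
s=snap('wrist','w3.png')
E
```

```text
time: 3.1
tool_pos: [532.5, 214.6, 49.4]
tcp_rot: [180.0, 0.1, 168.3]
ft_force: [-1.4, -0.4, 6.9]
finger_gap: 11.1
time: 3.9
tool_pos: [544.6, 271.6, 49.5]
tcp_rot: [179.9, 0.1, 168.3]
ft_force: [0.4, -0.9, 4.6]
finger_gap: 11.5
```

View pics/w3.png

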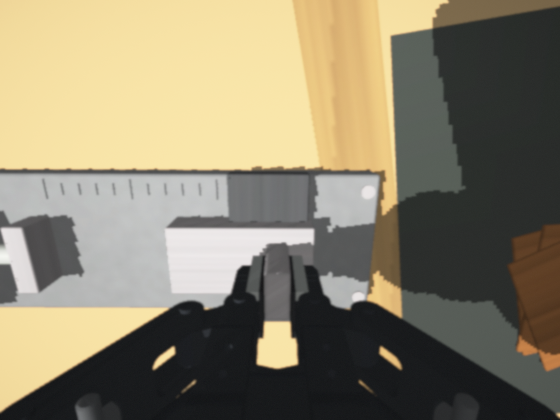

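```bash
python3 -m crank '{"slide":[[0,0,0],[0,0,0],[0,0,0],[0,0,-0.03],[0,0,-0.04],[0,0,-0.04],[0,0,-0.04],[0,0,0]],"twist":[0,0,0,0,0,0,0,0]}' 0.3 && python3 -m crank '{"slide":[[0.002,-0.045,0],[0.002,-0.045,0],[0.002,-0.045,0],[0.002,-0.045,0],[0.002,-0.045,0],[0.002,-0.045,0],[0.002,-0.045,0],[0,-0.045,0]],"twist":[0,0,0,0,0,0,0,0]}' 0 && python3 -m crank '{"slide":[[0,-0.045,0],[0,-0.045,0],[0,-0.018,0],[0,0,0],[0,0,0]],"twist":[0,0,0,0,0]}' && python3 - <<'E'
from h import *
s=snap('wrist','w4.png')
s=snap('top'); cv2.imwrite('pics/t4.png',cv2.resize(s['img'][140:300,90:450,::-1],None,fx=2.2,fy=2.2))
E
```

```text
time: 4.75
tool_pos: [547.0, 272.6, 206.2]
tcp_rot: [179.6, 0.6, 168.3]
ft_force: [-0.1, 0.6, 0.9]
finger_gap: 59.6
time: 5.55
tool_pos: [455.7, -79.8, 197.9]
tcp_rot: [180.0, -0.0, 168.3]
ft_force: [0.8, -1.1, 0.5]
finger_gap: 85.5
time: 6.05
tool_pos: [434.5, -184.0, 197.8]
tcp_rot: [180.0, -0.0, 168.2]
ft_force: [-0.2, -0.8, 0.1]
finger_gap: 85.3
```

View pics/w4.png

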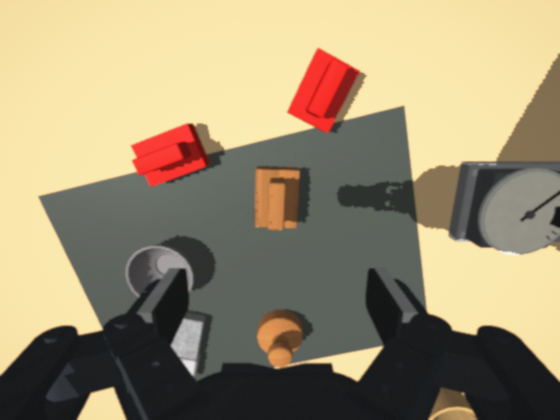

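View pics/t4.png

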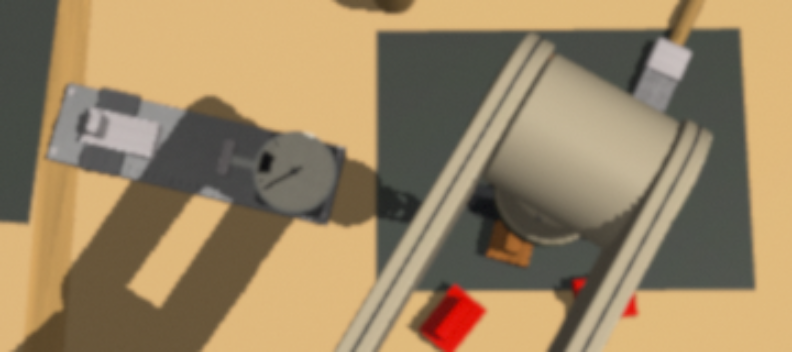

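The jaw stays open. In the wrist view the block is at (278,197), nearly aligned with the tool. I'll measure its rib.

```bash
python3 - <<'E'
from h import *
s=snap('wrist')
hsv=cv2.cvtColor(s['img'],cv2.COLOR_RGB2HSV)
sub=s['img'][150:245,235:325,::-1]; cv2.imwrite('pics/w4c.png',cv2.resize(sub,None,fx=6,fy=6,interpolation=cv2.INTER_CUBIC))
print(status.sense()['tool_pos'],status.sense()['tcp_rot'])
E
```

```text
[ 434.9305273  -183.07045372  198.09515186] [ 1.79981508e+02 -1.40238296e-02  1.68346726e+02]
```

View pics/w4c.png

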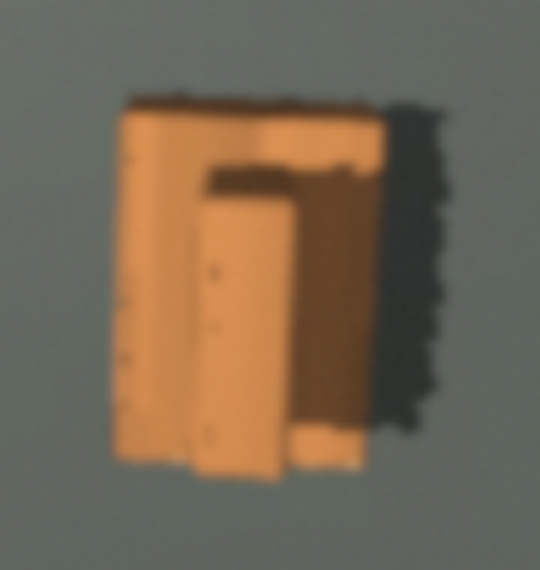

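```bash
python3 - <<'E'
from h import *
s=snap('wrist'); off=np.array([235,150])
def w(p,z): return plane(s,np.array(p)/6+off,z)[:,:2]
for p,z in (([(122,112),(385,118),(366,468),(115,460)],24),([(203,196),(296,200),(282,479),(193,473)],54)):
  Q=w(p,z); v=(Q[0]+Q[1]-Q[2]-Q[3])/2; print(Q.mean(0).round(1),np.linalg.norm(v).round(1),np.degrees(np.arctan2(v[1],v[0])),np.linalg.norm(Q[0]-Q[1]))
E
```

```text
[ 440.8 -185.5] 64.6 166.14428599300078 45.780371048832905
[ 440.6 -185.9] 47.3 165.80008180371578 14.871438359602223
```

```bash
python3 -m crank '{"slide":[[-0.006,-0.001,0.03],[0,0,0.04],[0,0,0.04],[0,0,0.03],[0,0,0.015],[0,0,0.014],[0,0,0],[0,0,0]],"twist":[0.04,0,0,0,0,0,0,0]}' 0.3 40 && python3 - <<'E'
from h import *
s=snap('wrist','w5.png'); print(status.sense()['tool_pos'])
E
```

```text
time: 7.05
tool_pos: [440.9, -186.2, 29.8]
tcp_rot: [-180.0, 0.0, 166.0]
ft_force: [0.2, -0.5, 0.3]
finger_gap: 59.7
[ 441.34641883 -186.58040948   30.44823723]
```

View pics/w5.png

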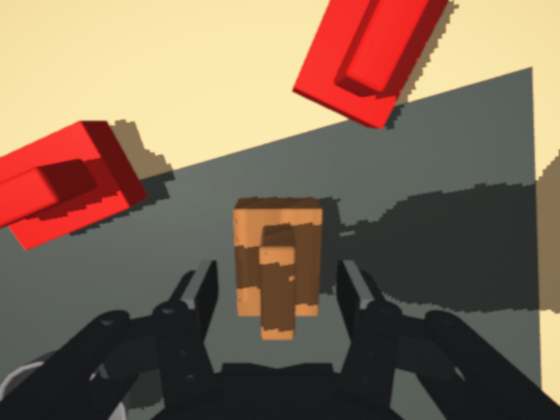

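The rib at (277,290) is centred between the pads. I'll grip and lift.

```bash
python3 -m crank '{"slide":[[0,0,0],[0,0,0],[0,0,0],[0,0,0],[0,0,-0.02],[0,0,-0.03],[0,0,-0.04],[0,0,-0.04]],"twist":[0,0,0,0,0,0,0,0]}' 1 40 && python3 -m crank '{"slide":[[0,0,0],[0,0,0]],"twist":[-0.037,0]}' && python3 - <<'E'
from h import *
s=snap('wrist','w6.png'); print(status.sense()['tool_pos'])
E
```

```text
time: 7.9
tool_pos: [439.6, -186.0, 160.1]
tcp_rot: [180.0, -0.1, 166.0]
ft_force: [1.0, -0.1, -1.0]
finger_gap: 15.2
time: 8.1
tool_pos: [441.2, -186.9, 160.8]
tcp_rot: [-179.9, 0.2, 168.1]
ft_force: [0.3, 0.5, -0.8]
finger_gap: 15.5
[ 440.28644435 -186.34685121  159.27558554]
```

View pics/w6.png

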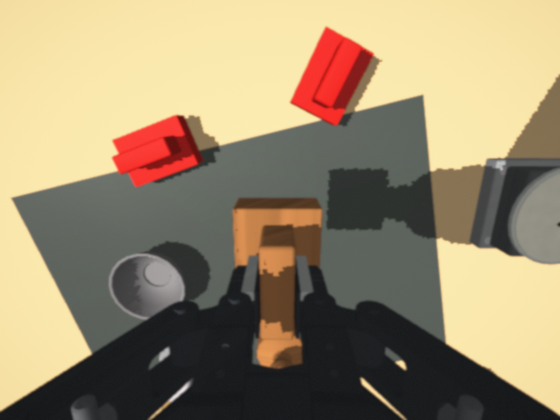

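```bash
python3 -m crank '{"slide":[[-0.001,0.03,0],[-0.001,0.045,0],[-0.001,0.045,0],[-0.001,0.045,0],[-0.001,0.045,0],[-0.001,0.045,0],[-0.0005,0.045,0],[0,0.045,0]],"twist":[0,0,0,0,0,0,0,0]}' && python3 -m crank '{"slide":[[0,0.026,0],[0,0,0.03],[0,0,0.03],[0,0,0],[0,0,0]],"twist":[0,0,0,0,0]}' && python3 - <<'E'
from h import *
s=snap('wrist','w7.png'); print(status.sense()['tool_pos'],status.sense()['tcp_rot'])
E
```

```text
time: 8.95
tool_pos: [516.8, 151.5, 157.3]
tcp_rot: [-179.9, -0.2, 168.0]
ft_force: [-0.3, -0.0, -0.5]
finger_gap: 15.3
time: 9.45
tool_pos: [521.8, 174.9, 97.8]
tcp_rot: [-179.9, -0.2, 168.1]
ft_force: [-0.4, 0.2, -0.3]
finger_gap: 15.3
[523.16333217 175.13304297  99.52022158] [-1.79980691e+02 -4.14183358e-02  1.68052881e+02]
```

View pics/w7.png

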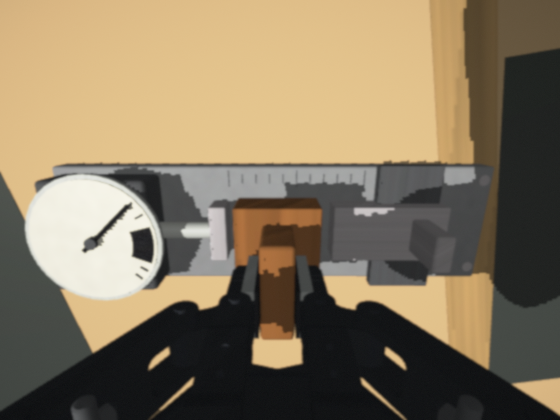

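The block hangs above the bed between the anvil (215,230) and the jaw (385,230). I'll lower it.

```bash
python3 -m crank '{"slide":[[0,0,0.025],[0,0,0.015],[0,0,0.006],[0,0,0.002],[0,0,0.001],[0,0,0],[0,0,0]],"twist":[0,0,0,0,0,0,0]}' && python3 - <<'E'
from h import *
s=snap('wrist','w8.png'); print([status.sense()[k].round(1) for k in('tool_pos','ft_force')])
E
```

```text
time: 10.2
tool_pos: [523.9, 175.5, 51.2]
tcp_rot: [180.0, 0.1, 168.1]
ft_force: [-0.3, -0.5, 0.2]
finger_gap: 15.1
[array([523.8, 175.5,  51. ]), array([ 0.1,  0.7, -0.4])]
```

View pics/w8.png

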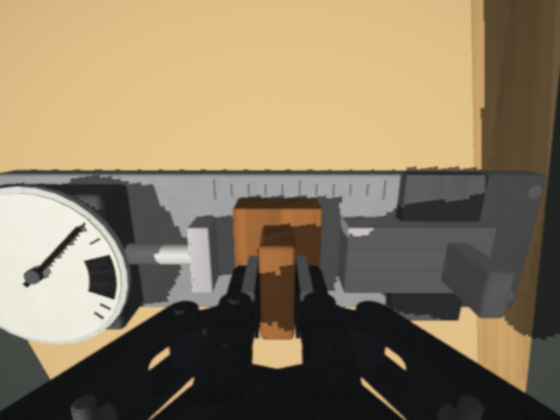

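Still about 2–3 mm off the bed. I'll ease it down until the force shows contact.

```bash
python3 -m crank '{"slide":[[0,0,0.001],[0,0,0.001],[0,0,0]],"twist":[0,0,0]}'; python3 -m crank '{"slide":[[0,0,0.0005],[0,0,0]],"twist":[0,0]}'; python3 -m crank '{"slide":[[0,0,0.0005],[0,0,0]],"twist":[0,0]}'
```

```text
time: 10.55
tool_pos: [523.2, 175.3, 48.1]
tcp_rot: [-180.0, -0.0, 168.1]
ft_force: [-0.2, 0.6, -1.0]
finger_gap: 15.1
time: 10.75
tool_pos: [523.4, 175.4, 48.0]
tcp_rot: [180.0, 0.0, 168.1]
ft_force: [-1.2, -0.1, 2.4]
finger_gap: 15.4
time: 10.95
tool_pos: [523.6, 175.5, 48.0]
tcp_rot: [180.0, 0.0, 168.1]
ft_force: [-3.2, -0.4, 6.4]
finger_gap: 15.5
```

The block has touched the bed. I'll release and rise.

```bash
python3 -m crank '{"slide":[[0,0,0],[0,0,0],[0,0,0],[0,0,-0.02],[0,0,-0.04],[0,0,-0.045],[0,0,-0.045],[0,0,0]],"twist":[0,0,0,0,0,0,0,0]}' 0.5 && python3 -m crank '{"slide":[[0,0,0],[0,0,0]],"twist":[0,0]}' && python3 - <<'E'
from h import *
s=snap('wrist','w9.png'); st=status.sense();print(st['tool_pos'])
cv2.imwrite('pics/w9c.png',cv2.resize(s['img'][140:270,130:480,::-1],None,fx=2.2,fy=2.2,interpolation=cv2.INTER_CUBIC))
E
```

```text
time: 11.75
tool_pos: [527.4, 176.3, 205.6]
tcp_rot: [179.7, 0.7, 168.1]
ft_force: [-0.2, 0.4, 0.9]
finger_gap: 42.6
time: 11.95
tool_pos: [522.5, 175.1, 195.8]
tcp_rot: [-179.9, -0.1, 168.1]
ft_force: [0.4, 0.2, -0.2]
finger_gap: 42.5
[522.15772992 175.06122739 195.17693921]
```

View pics/w9c.png

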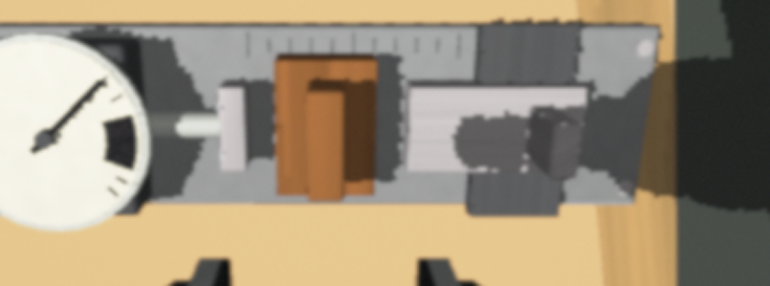

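```bash
python3 - <<'E'
from h import *
s=snap('wrist'); off=np.array([130,140])
def w(p,z): return plane(s,np.array(p)/2.2+off,z)[:,:2]
a=np.radians(78.1); u=np.array([np.cos(a),np.sin(a)]); xg=np.array([u[1],-u[0]])
def g(p,z): 
  q=w(p,z)-np.array([523.5,179.5]); return np.c_[q@xg,q@u].round(1)
print('block',g([(276,60),(377,60),(374,194),(275,194)],42).tolist())
print('rib',g([(309,88),(344,90),(342,200),(308,200)],72).tolist())
print('anvil',g([(245,87),(245,170)],40).tolist(),'jaw',g([(409,87),(408,170)],40).tolist())
print('bed edge',g([(300,26),(600,26),(300,203),(600,203)],18).tolist())
print('lug top',g([(535,107),(580,109),(576,180),(535,177)],75).tolist())
E
```

```text
block [[-32.0, -26.0], [-32.0, 18.7], [31.0, 18.6], [31.0, -27.9]]
rib [[-25.2, -10.8], [-24.4, 3.3], [22.9, 2.8], [22.8, -11.7]]
anvil [[-19.6, -40.4], [19.7, -41.9]] jaw [[-19.5, 33.5], [19.9, 34.5]]
bed edge [[-44.4, -16.1], [-44.2, 125.2], [44.6, -17.2], [44.8, 135.9]]
lug top [[-17.9, 79.9], [-17.1, 98.1], [13.0, 99.8], [11.7, 82.6]]
```

The block is centred (x about -0.5 mm, y about -4 mm) and square, with the needle at rest. I'll go to the lug.

```bash
python3 -m crank '{"slide":[[-0.001,0.04,0],[-0.001,0.04,0],[0,0.019,0.02],[0,0,0.04],[0,0,0.04],[0,0,0.03],[0,0,0.016],[0,0,0]],"twist":[0,0,0,0,0,0,0,0]}' 0.4 20 && python3 -m crank '{"slide":[[0,0,0],[0,0,0]],"twist":[0,0]}' && python3 - <<'E'
from h import *
s=snap('wrist','w10.png')
E
```

```text
time: 12.85
tool_pos: [542.8, 270.6, 47.2]
tcp_rot: [-179.8, -0.3, 168.1]
ft_force: [-0.2, -1.0, -0.5]
finger_gap: 51.6
time: 13.05
tool_pos: [547.3, 272.4, 53.6]
tcp_rot: [179.9, 0.2, 168.1]
ft_force: [0.3, 0.4, -0.1]
finger_gap: 51.2
```

View pics/w10.png

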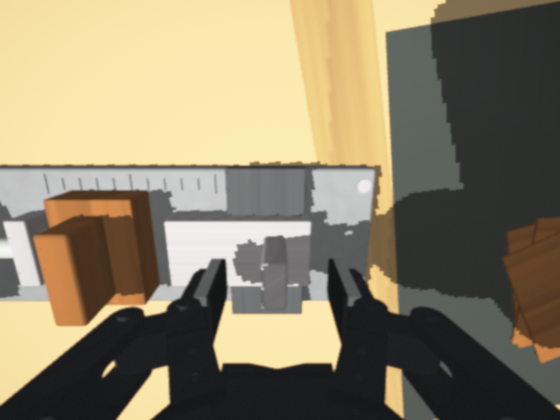

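```bash
python3 -m crank '{"slide":[[0,0,0],[0,0,0],[0,0,0],[0,0,0],[0,0,0]],"twist":[0,0,0,0,0]}' 1 20 && python3 -m crank '{"slide":[[0,-0.003,0],[0,-0.004,0],[0,-0.004,0],[0,-0.004,0],[0,-0.004,0],[0,-0.004,0],[0,-0.003,0],[0,0,0]],"twist":[0,0,0,0,0,0,0,0]}' && python3 - <<'E'
from h import *
s=snap('wrist','w11.png')
for n in ('top','scene'):
  s=snap(n); c=proj(s,[505,95,40])[0].astype(int)
  cv2.imwrite(f'pics/{n}11.png',cv2.resize(s['img'][c[1]-50:c[1]+50,c[0]-65:c[0]+65,::-1],None,fx=6,fy=6,interpolation=cv2.INTER_CUBIC))
E
```

```text
time: 13.6
tool_pos: [546.1, 271.8, 52.1]
tcp_rot: [180.0, 0.0, 168.1]
ft_force: [-0.7, -1.8, 6.3]
finger_gap: 11.7
time: 14.4
tool_pos: [541.0, 247.8, 52.2]
tcp_rot: [179.8, 0.1, 168.1]
ft_force: [0.8, 5.4, 2.8]
finger_gap: 11.8
```

View pics/w11.png

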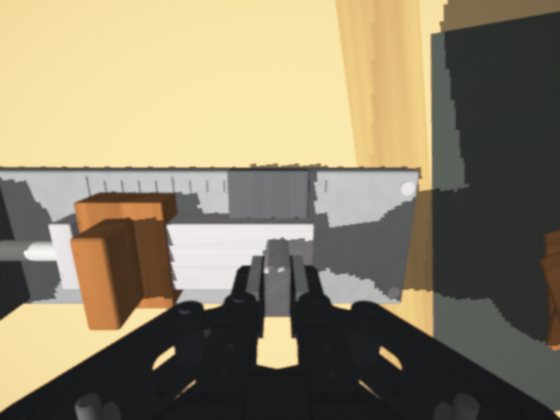

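View pics/top11.png

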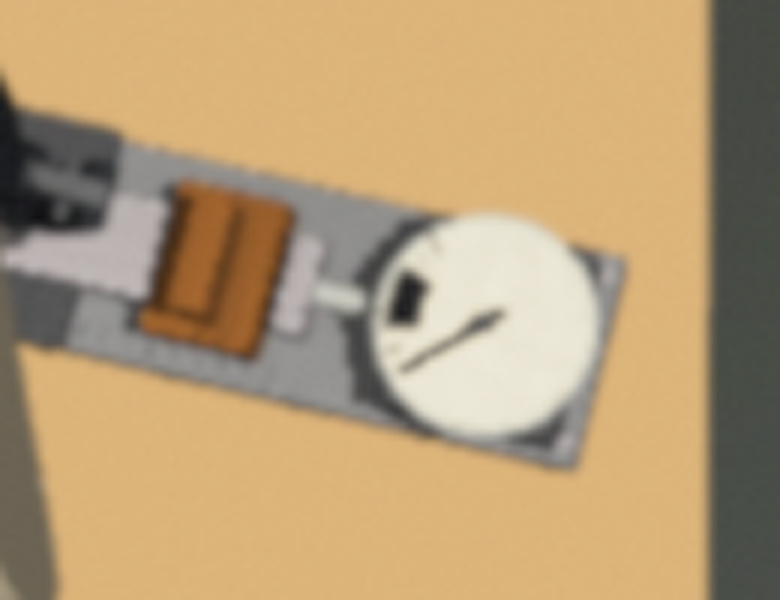

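View pics/scene11.png

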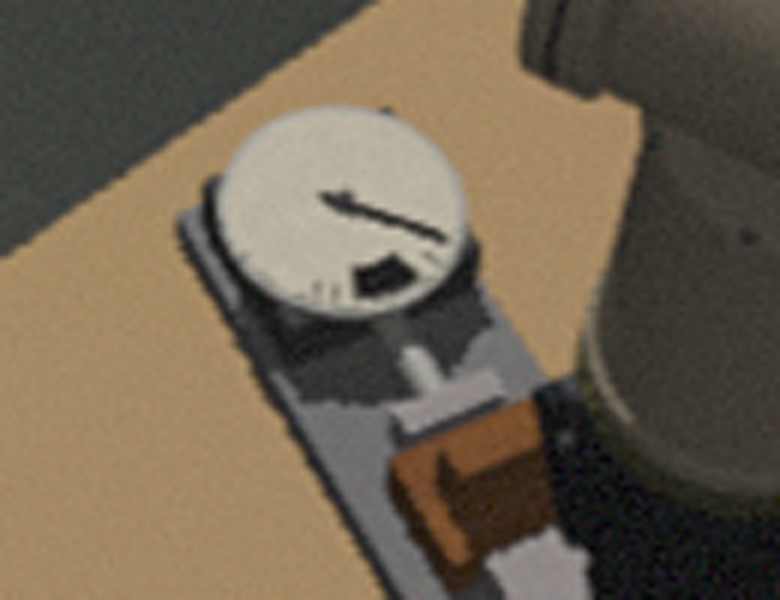

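The needle is at rest and the block is nearly at the anvil. I'll write a needle reader using dark pixels on the dial plane, then close in small steps.

```bash
cat > dial.py <<'E'
from h import *
def read(n,show=None):
    s=snap(n); hsv=s['img'].max(2)
    c0=np.array([498.,56.5]);  # dial centre estimate
    yy,xx=np.mgrid[0:420,0:560]; P=plane(s,np.c_[xx.ravel(),yy.ravel()],53)[:,:2]
    g=s['img'].mean(2).ravel(); rr=np.linalg.norm(P-c0,axis=1)
    w=(rr<55)&(g>120)&((s['img'].max(2).astype(int)-s['img'].min(2)).ravel()<60)
    c=np.median(P[w],0); m=cv2.minEnclosingCircle(P[w&(np.linalg.norm(P-c,axis=1)<47)].astype(np.float32)); c=np.array(m[0])
    d=P-c; rr=np.hypot(*d.T); dark=(rr<36)&(g<np.median(g[w])*0.6)
    th=np.degrees(np.arctan2(d[:,1],d[:,0]))  # world ccw
    nd=dark&(rr>8)&(rr<23)   # needle only
    lim=dark&(rr>24)
    v=d[nd]; a=np.degrees(np.arctan2(v[:,1].sum(),v[:,0].sum()))
    print(n,'c',c.round(1),m[1],'needle',round(a,1),'n',nd.sum(),'dark outer deg',np.round(np.percentile(th[lim],[2,20,50,80,98]),0))
    if show:
        q=proj(s,[*c,53])[0].astype(int)
        cv2.imwrite(f'pics/{show}_{n}.png',cv2.resize(s['img'][q[1]-35:q[1]+35,q[0]-45:q[0]+45,::-1],None,fx=7,fy=7,interpolation=cv2.INTER_CUBIC))
    return a
if __name__=='__main__':
    import sys
    for n in ('top','scene'): read(n,sys.argv[1] if len(sys.argv)>1 else None)
E
python3 dial.py d0
python3 -m crank '{"slide":[[0,-0.001,0],[0,-0.001,0],[0,-0.001,0],[0,0,0]],"twist":[0,0,0,0]}'; python3 dial.py d1
```

```text
top c [494.3  53.7] 46.904239654541016 needle 86.1 n 4 dark outer deg [60. 65. 74. 82. 85.]
scene c [499.5  56. ] 45.88246154785156 needle 118.4 n 13 dark outer deg [ 59.  67.  80. 117. 123.]
time: 15.05
tool_pos: [540.5, 245.2, 52.2]
tcp_rot: [179.8, 0.1, 168.1]
ft_force: [1.2, 7.1, 2.0]
finger_gap: 12.0
top c [494.4  53.7] 46.9721565246582 needle 92.9 n 3 dark outer deg [60. 65. 74. 82. 85.]
scene c [499.3  57. ] 45.686988830566406 needle 119.6 n 12 dark outer deg [ 58.  66.  79. 107. 124.]
```

```bash
sed -i 's/median(g\[w\])\*0.6/median(g[w])*0.8/' dial.py; python3 dial.py d2; python3 -m crank '{"slide":[[0,-0.001,0],[0,-0.001,0],[0,0,0]],"twist":[0,0,0]}'; python3 dial.py d3
```

```text
top c [494.2  53.7] 46.92022705078125 needle 99.0 n 15 dark outer deg [ 56.  66.  81. 110. 115.]
scene c [499.3  57. ] 45.686988830566406 needle 121.6 n 17 dark outer deg [ 54.  64.  79. 107. 124.]
time: 15.55
tool_pos: [540.0, 243.3, 52.2]
tcp_rot: [179.8, 0.1, 168.1]
ft_force: [1.2, 8.8, 1.8]
finger_gap: 11.2
top c [494.2  53.7] 46.92022705078125 needle 99.0 n 15 dark outer deg [ 56.  66.  80. 110. 115.]
scene c [499.3  57. ] 45.686988830566406 needle 121.6 n 17 dark outer deg [ 54.  64.  79. 112. 124.]
```

View pics/d3_scene.png

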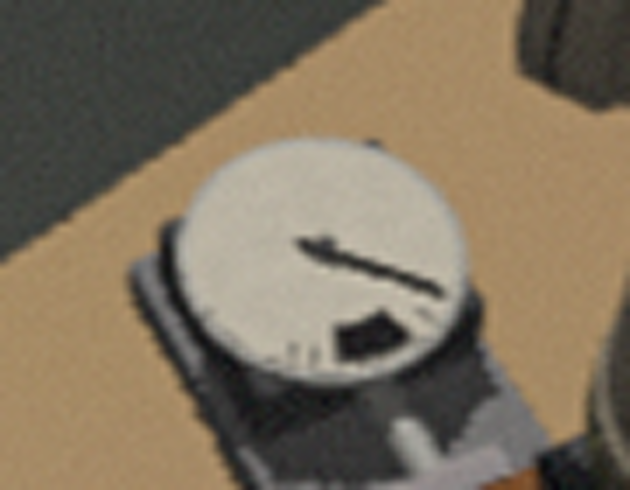

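View pics/d3_top.png

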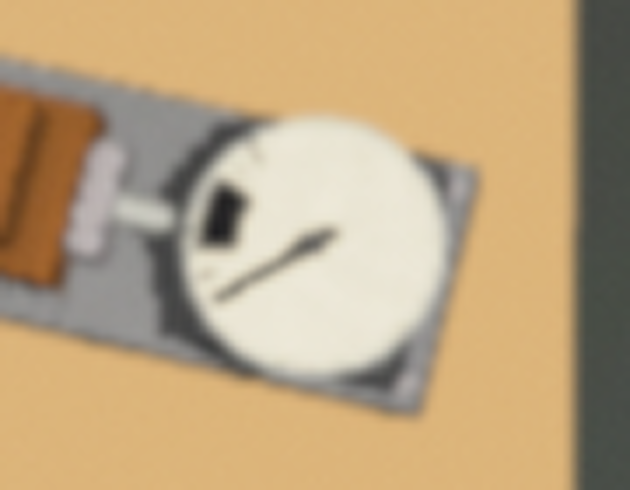

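The needle is still at rest in both views and the block face is at the anvil. I'll go on in 2 mm steps.

```bash
for i in 1; do python3 -m crank '{"slide":[[0,-0.001,0],[0,-0.001,0],[0,0,0]],"twist":[0,0,0]}'; python3 dial.py d4; python3 -m crank '{"slide":[[0,-0.001,0],[0,-0.001,0],[0,0,0]],"twist":[0,0,0]}'; python3 dial.py d5; done
```

```text
time: 15.95
tool_pos: [539.7, 241.5, 52.2]
tcp_rot: [179.8, 0.1, 168.1]
ft_force: [1.8, 7.8, 0.9]
finger_gap: 11.8
top c [494.4  53.7] 46.9721565246582 needle 92.5 n 12 dark outer deg [ 56.  66.  80. 102. 107.]
scene c [499.3  57. ] 45.686988830566406 needle 113.9 n 15 dark outer deg [ 54.  65.  81. 110. 118.]
time: 16.35
tool_pos: [539.3, 239.8, 52.2]
tcp_rot: [179.8, 0.1, 168.1]
ft_force: [1.6, 9.8, 0.5]
finger_gap: 11.2
top c [494.4  53.2] 46.96377944946289 needle 81.4 n 14 dark outer deg [57. 66. 81. 90. 95.]
scene c [499.3  57. ] 45.686988830566406 needle 99.6 n 16 dark outer deg [ 54.  64.  80.  97. 105.]
```

View pics/d5_scene.png

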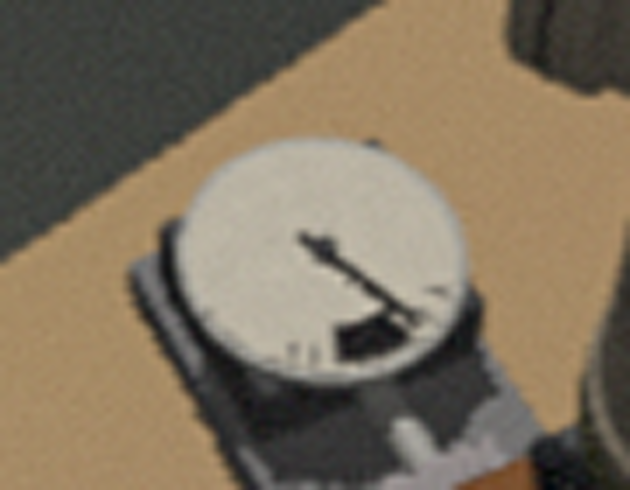

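View pics/d5_top.png

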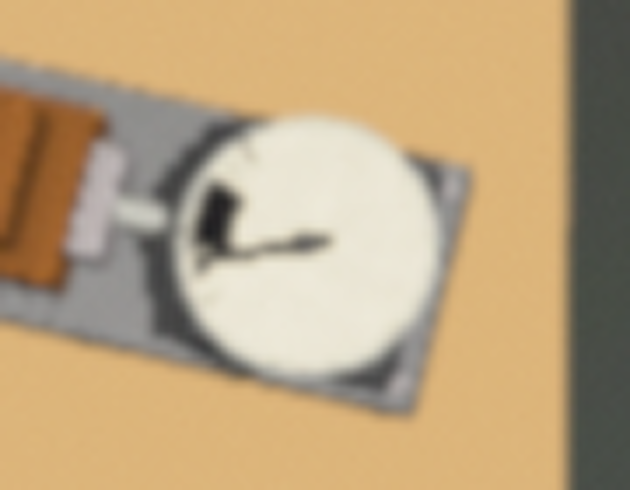

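The needle is just short of the band at about 0.38 rad, or 3 mm back. 3.2 mm more should put it mid-band.

```bash
python3 -m crank '{"slide":[[0,-0.001,0],[0,-0.001,0],[0,0,0]],"twist":[0,0,0]}'; python3 dial.py d6;  python3 -m crank '{"slide":[[0,-0.001,0],[0,-0.0002,0],[0,0,0],[0,0,0]],"twist":[0,0,0,0]}'; python3 dial.py d7
```

```text
time: 16.75
tool_pos: [539.0, 238.0, 52.2]
tcp_rot: [179.7, 0.1, 168.1]
ft_force: [2.3, 10.2, -0.3]
finger_gap: 11.4
top c [494.4  53.7] 46.9721565246582 needle 75.6 n 12 dark outer deg [56. 65. 77. 85. 89.]
scene c [498.8  56.9] 45.86919021606445 needle 85.8 n 14 dark outer deg [54. 63. 75. 86. 97.]
time: 17.25
tool_pos: [538.7, 237.1, 52.2]
tcp_rot: [179.7, 0.1, 168.1]
ft_force: [2.4, 11.6, -0.6]
finger_gap: 11.3
top c [494.5  53.9] 46.8706169128418 needle 71.0 n 13 dark outer deg [56. 64. 74. 84. 89.]
scene c [498.6  56. ] 46.41982650756836 needle 77.8 n 15 dark outer deg [54. 62. 75. 86. 97.]
```

View pics/d7_scene.png

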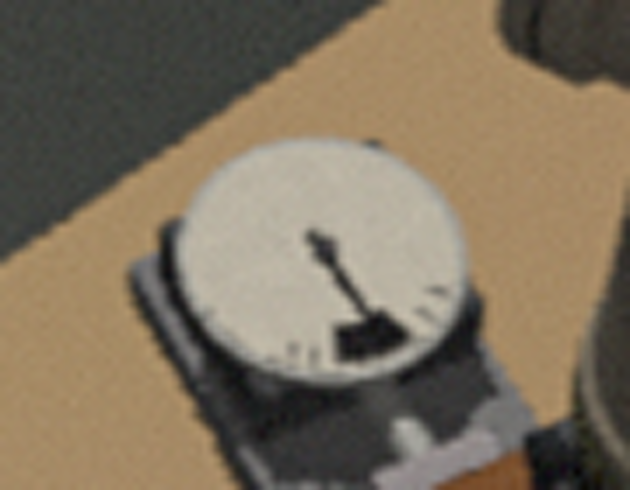

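View pics/d7_top.png

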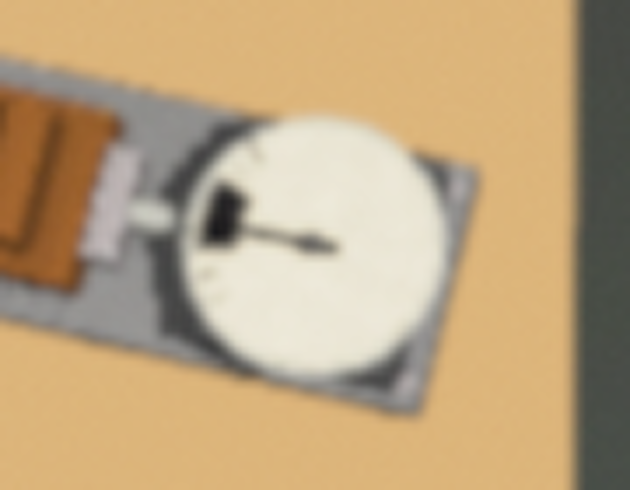

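The needle is mid-band in both views, having turned about 44° (0.76 rad). I'll release and back off upward.

```bash
python3 -m crank '{"slide":[[0,0,0],[0,0,0],[0,0,0],[0,0,0]],"twist":[0,0,0,0]}' 0.5; python3 dial.py d8; python3 -m crank '{"slide":[[0,0,-0.01],[0,0,-0.03],[0,0,-0.04],[0,0,-0.04],[0,0,-0.03],[0,0,0],[0,0,0]],"twist":[0,0,0,0,0,0,0]}'; python3 dial.py d9; python3 - <<'E'
from h import *
snap('wrist','w12.png'); s=snap('top','t12.png')
E
```

```text
time: 17.75
tool_pos: [537.6, 234.1, 51.1]
tcp_rot: [-180.0, -0.0, 168.1]
ft_force: [-0.1, -0.2, 0.5]
finger_gap: 42.7
top c [494.5  53.9] 46.85466384887695 needle 71.1 n 13 dark outer deg [56. 64. 74. 84. 89.]
scene c [498.8  56.9] 45.86919021606445 needle 77.6 n 16 dark outer deg [54. 62. 74. 86. 96.]
time: 18.55
tool_pos: [538.5, 234.6, 203.0]
tcp_rot: [179.9, 0.1, 168.1]
ft_force: [0.1, -0.3, -1.1]
finger_gap: 42.5
top c [494.5  53.9] 46.85466384887695 needle 71.1 n 13 dark outer deg [56. 64. 74. 84. 89.]
scene c [498.8  56.9] 45.86919021606445 needle 77.6 n 16 dark outer deg [54. 62. 74. 86. 96.]
```

View pics/d9_scene.png

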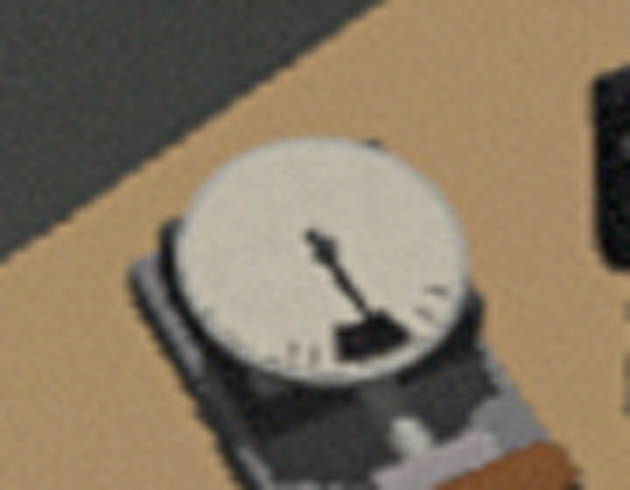

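View pics/w12.png

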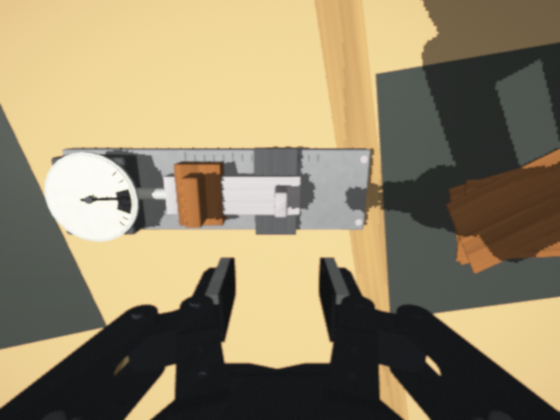

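View pics/t12.png

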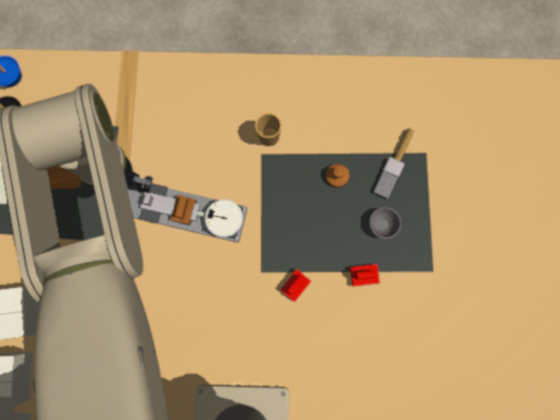

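The needle holds mid-band with the arm clear. The block at (200,195) is square and centred between anvil and jaw, and the bystanders are where they were. Handing in.

```bash
python3 -c "
from bench import hand_in
print(hand_in())"
```

```text
the job is handed in; nothing more can be done
None
```

I measured the block and handed it in clamped at about 18.6 s. I opened the jaw to about 75 mm, laid the block flat and centred on the bed, closed the jaw in small steps while reading the dial, then let go and raised the arm clear.

- **Needle:** the scene view puts it about 44° (0.76 rad) from rest, in the middle of the dark band. The reading did not change after release or after backing off. My automatic reading from the top view disagreed, showing only about 28° of turn because it picks up few needle pixels. The top and wrist pictures themselves do show the needle in the middle of the band.
- **Block:** once laid on the bed, before clamping, it measured about 0.5 mm off centre across the jaws. After clamping I judged it only by eye: it looks square and centred between the jaw faces.
- **Robot and bystanders:** the wrist force read about zero after release. The dabber, bowl, cup and brush looked unmoved in the last top view.

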